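Stamp the guest's place tag

TASK

Stamp the blank wooden place tag that lies on the grey rubber mat with the self-inking stamp: stand the stamp on it straight and in the middle, push the sprung handle all the way down for a moment and let it spring back up. Then stand the stamp back in its bay of the desk tray and lay the tag flat, same face up, in the middle of the plate. Set both down gently rather than dropping them, never press the stamp home anywhere but on the tag, and do not disturb the glasses, candles and cup.

Things in the scene. Friction and masses are not known exactly. Their poses are not given: they have to be found in the camera images.
- stamp: Black self-inking hand stamp standing in the tray's bay; loose, 0.16 kg. Foot 52 mm along its x, 44 along y, 20 tall; above it the sprung handle, 46 (x) by 38 mm (y), spanning 46 to 92 mm above the foot's underside when up. Origin: centre of the foot's underside, z up. Grip the handle from above across y (38 mm). Same either way round (half turn about z).
- stamp_handle (a joint): How far the stamp's handle is pushed down into its foot (m): 0 up, 0.024 fully home at a hard stop. A spring pushes it back up: about 3 N at the start of the stroke, 10 N at the end. Lifted by the handle, the foot hangs from it and the handle stays at 0.
- handle_top (a point): Centre of the top face of the stamp's handle, 92 mm above the foot's underside when up, 68 mm when fully home.
- tag: Blank place tag: pale beech board, 90 mm along its x, 60 along y, 6 thick, 40 g, loose, alone on the grey rubber mat, brass eyelet 37 mm from the middle at its +x end. Origin: centre of its underside; z up. Gripped across its 60 mm width. The stamp belongs in its middle, the stamp's 52 mm side along the tag's 90 mm side, either way round.
- mat: Dark grey rubber stamping mat under the tag, 150 mm (x) by 130 mm (y), 6 mm thick, fixed. Origin: centre of its underside.
- plate: White china plate, 224 mm across, rim 20 mm high, fixed. Its flat inside floor is 156 mm across and 5 mm above the table. Origin: centre of its underside.
- tray: Brown walnut desk tray, 116 mm (x) by 176 mm (y), walls 6 mm thick and 18 mm high, floor 6 mm thick, fixed. Origin: centre of its underside. A partition divides it: stamp bay on its +y side, a narrow groove with two pens on its -y side.
- stamp_bay (a point): Centre of the stamp bay's floor in the tray, 6 mm above the table, axes as the tray's; the bay is 104 mm (x) by 108 mm (y) inside.
- votive_a: Small glass with an LED tea light, 54 mm across, 52 mm tall, on the robot's left among the task's things; leave it alone. Origin: underside.
- votive_b: Its twin on the robot's right; leave it alone. Origin: underside.
- wine_glass: Stemmed wine glass, 80 mm across, 190 mm tall, beyond the working area; leave it alone. Origin: underside.
- flute: Champagne flute, 68 mm across its foot, 225 mm tall, beyond the working area; leave it alone. Origin: underside.
- hurricane: Glass cylinder with an LED pillar candle, 90 mm across, 200 mm tall, beyond the working area; leave it alone. Origin: underside.
- cup: White coffee cup on a saucer at the right side of the table, 80 mm across, 58 mm tall; leave it alone. Origin: underside of the cup.
Things that resemble listed ones, but are neither listed nor needed, are in the scene too. There is more than one size of the tag; the one meant has the size given above.

How it is judged:
By the outcome, as a careful person would: the job done as asked, in the order asked, and still so for the second after the job is handed in, with the robot touching nothing.
It also fails if it takes over 70 s, if anything falls off the work surface, if the arm or the gripper's body presses on something with over 40 N, if the wrist force passes 120 N, or if a joint passes its speed limit or range.

ROBOT

A 6-joint arm with a two-finger parallel gripper is mounted at the origin on the work surface. World frame = base frame: x ahead of the robot, y to its left, z up, the work surface at z = 0. Lengths are in mm, angles in rad, forces in N, time in s.
With the tool pointing down it reaches from about 350 to 775 mm from the base axis. Payload 7.3 kg.
Tool frame: the origin (TCP) lies at the centre of the arm's flange, where the gripper is bolted on; the fingertips stand 178 mm ahead of it and the grasp point (between the pads) lies 159 mm ahead of it; z points along the fingers, y is the line along which they close (so a half turn about z gives the same grasp; the last joint's range is limited). The gripper opens to 92 mm and grips with 3 to 60 N. Pads are 19 mm wide; open, the fingers measure 130 mm over their backs; the gripper's body (75 mm by 190 mm) begins 47 mm behind the grasp point.
Start: joints at [1.167, 0.342, 1.524, -0, 1.275, -0.146], TCP at [133.828, 507.659, 404.741] pointing down, gripper open.
Joint ranges: [-2.53, 2.53], [-0.77, 2.02], [0.04, 2.7], [-1, 4.14], [0.28, 2.66], [-3.11, 3.11]. Speed limits (rad/s): [2.57, 2.57, 3.14, 3.14, 3.14, 3.14].

INTERFACE

Orientations are given as [roll, pitch, yaw] about the fixed x, y, z axes, in that order (R = Rz(yaw) Ry(pitch) Rx(roll)).
In Python, from plant import * gives the robot as it stands. The module is installed in compiled form; this text tells all that it offers.
- The arm moves only by the shell command python3 -m inch 'ROWS'. ROWS is JSON, a list of rows, each a list of 5 numbers: the shift along the tool's x, y, z in m, then the turn about the tool's z in rad, then the opening, from 0 (shut) to 1 (fully open). In form: [[tx, ty, tz, spin, claw], ...]. A call has 1 to 8 rows; each row is the pose to reach, as a shift and turn from the pose commanded when the call began, along the tool's axes at that moment; what a row does not reach only later rows make up. A row lasts 1/12 s, in which the tool goes at most 41.7 mm and 7.16 degrees, less where a joint would pass 70% of its speed; a pose out of reach is approached as far as the arm can. A call with a gripper value outside its range is refused whole. The fingers move at their own pace and stop on an object; the grip force is fixed at half the most. Time passes only in rows, so rows that repeat a pose let the fingers close. It gives the time, the measured TCP pose, the force, the opening and the grip force at its end, in the units of the state.
- get_obs(): the state, without advancing time (a new reading comes with each control period).
- capture(name): name is "scene" or "top" or "wrist"; returns a dict with "color" (480x640x3 uint8, red, green, blue), "intrinsics" (3x3 intrinsics, pixels), "pose" (4x4, takes a point from camera to world coordinates). Camera axes: x right, y down, z forward; pixel columns grow to the right and rows downward; lengths in mm; the calibration is good to about 2 mm. The wrist camera is an equidistant fisheye: a pixel r from the principal point sees the ray r / f radians off the axis. A picture is of the moment at which its call begins. There is no depth.
- close_job(): hands the job in; it is judged then, once.
Trained networks look in a picture, given as the dict that the camera call returned (one of the last four; its "shot" number tells which), for a name from the list of things; names that differ only in an ending like _2 or _b are one class to them, and where a whole thing is asked for, a point or a joint stands for the part that bears it (a point fixed in the world has none). Each returns a list of dicts, best first, with "conf" (0 to 1); they miss things now and then, are a little off and sometimes report something else, mostly with a low value. They report only what shows in the picture. A call takes as long as a camera call. They do not tell look-alikes from the thing itself.
- look_for(picture, target): "rect" ([centre column, centre row, width, height] in pixels, round what is visible of it).
- trace(picture, target): "pixels" (480x640 bool, what is visible of it) and "rect" ([centre column, centre row, width, height] in pixels, round what is visible of it).
- tip_of(picture, target): "centre" ([column, row] in pixels: a listed point, or the origin of a listed thing).
The state is a dict: "time": time; "joint_positions": joint angles; "dq": joint speeds; "tau": joint torques, N m; "tool_pos": TCP position; "tcp_rot": TCP orientation; "contact_force": force on the tool from outside, world axes, zero at the start; "moment": the same for the moment, N m; "grip_width": finger opening in mm; "finger_force": force on a finger pad.
Only numpy, scipy, OpenCV 4.12 (cv2) and the standard library are available. Lean on these libraries where they do the work, as an engineer would, in place of code of your own. Each camera call takes 0.05 s, during which the arm holds its last target. There are 200 camera calls.

## Working session

There is one attempt and no reset: what is moved stays moved. The work goes in short steps, Python scripts to look and compute and a shell command to move; the robot and the scene stay as the last step left them, time stands still between calls to the robot, and variables do not carry over. Pictures are saved under pics/ and viewed, at most 10 in all, crops included, and the job is handed in when it is done.

```bash
mkdir -p pics
cat > h.py <<'E'
from plant import *
import numpy as np, cv2
from scipy.spatial.transform import Rotation as R
def save(c,n,box=None,s=1):
    im=c["color"][:,:,::-1]
    if box: im=im[box[1]:box[3],box[0]:box[2]]
    cv2.imwrite("pics/"+n,cv2.resize(im,None,fx=s,fy=s,interpolation=cv2.INTER_CUBIC))
def px2w(c,uv,z,fish=False):
    K=np.array(c["intrinsics"]);P=np.array(c["pose"])
    uv=np.atleast_2d(np.array(uv,float))
    x=(uv[:,0]-K[0,2])/K[0,0];y=(uv[:,1]-K[1,2])/K[1,1]
    if fish:
        r=np.hypot(x,y)+1e-12
        d=np.c_[np.sin(r)*x/r,np.sin(r)*y/r,np.cos(r)]
    else: d=np.c_[x,y,np.ones_like(x)]
    d=d@P[:3,:3].T;o=P[:3,3]
    t=(z-o[2])/d[:,2]
    return o+d*t[:,None]
E
python3 - <<'E'
from h import *
c=capture("top");save(c,"top.png");print(np.round(c["pose"],3).tolist(),c["intrinsics"])
for t in ["stamp","tag","mat","plate","tray","votive_a","cup"]:
    for r in trace(c,t):
        m=r["pixels"].astype(np.uint8)
        cn=max(cv2.findContours(m,0,1)[0],key=cv2.contourArea) if m.any() else None
        print(t,round(r["conf"],2),np.round(r["rect"]),cv2.minAreaRect(cn) if cn is not None else "")
for t in ["handle_top","stamp_bay","stamp","tag","plate"]:
    print(t,[(round(r["conf"],2),np.round(r["centre"],1)) for r in tip_of(c,t)])
c=capture("scene");save(c,"scene.png")
E
```

```text
[[0.014, -0.983, 0.182, 331.832], [-1.0, -0.014, 0.001, -51.856], [0.002, -0.182, -0.983, 1441.329], [0.0, 0.0, 0.0, 1.0]] [[533.47108183   0.         320.54423788]
 [  0.         533.47108183 243.12970208]
 [  0.           0.           1.        ]]
stamp 0.92 [420. 280.  20.  23.] ((418.46466064453125, 279.6588134765625), (21.584583282470703, 24.947004318237305), 12.52880573272705)
tag 0.83 [167. 277.  23.  37.] ((167.0, 278.0), (32.0, 22.0), 90.0)
tag 0.71 [119. 289.  22.  22.] ((118.40385437011719, 289.48077392578125), (15.49317455291748, 23.92616844177246), 11.309932708740234)
mat 0.61 [174. 284.  47.  60.] ((173.302490234375, 281.7472229003906), (56.29051208496094, 48.66947937011719), 86.98721313476562)
tray 0.68 [428. 288.  73.  63.] ((428.868896484375, 287.7218322753906), (67.5150146484375, 44.83821487426758), 14.32271957397461)
votive_a 0.67 [230. 326.  22.  21.] ((230.5, 324.0), (20.0, 21.0), 90.0)
votive_a 0.67 [372. 321.  19.  22.] ((371.0, 322.0), (20.0, 20.0), 90.0)
cup 0.89 [525. 284.  38.  31.] ((524.5, 283.5), (29.0, 39.0), 90.0)
handle_top [(0.53, array([416.7, 279.6]))]
stamp_bay [(0.32, array([166.8, 278.6]))]
stamp [(0.68, array([415.8, 283.6]))]
tag [(0.75, array([114.4, 290. ])), (0.73, array([168.1, 277.6])), (0.68, array([421.4, 276. ]))]
plate [(0.72, array([313.1, 268.8])), (0.6, array([418.5, 280.8]))]
```

View pics/top.png

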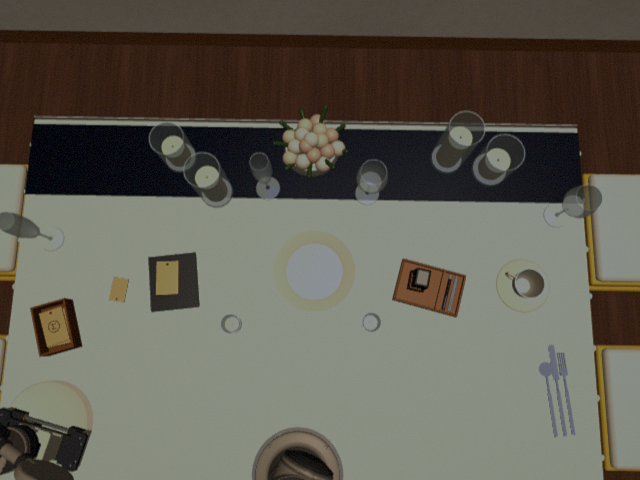

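View pics/scene.png

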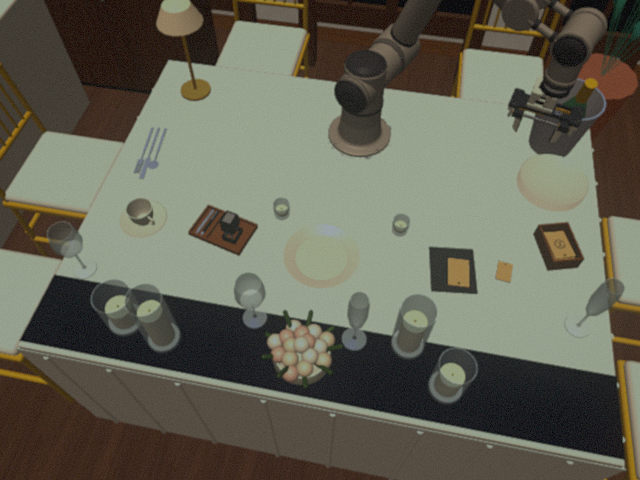

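Top view: the candidate tags are the one on the mat (167,278), a small one at (119,289) and a stamped one in the box (57,327). I choose the one on the dark mat. The stamp is in the tray (420,280) and the plate at (315,271). There is another pale disc at (50,415), half hidden under the arm.

Run:
```python
from h import *
c=capture("top")
save(c,"tagcrop.png",(90,230,240,330),4)
for n,uv,z in [("tag",(167.5,278),12),("mat",(173.5,282),6),("plate",(315,271),5),("disc",(48,420),5),("stamp top",(422,274),92),("traycorners",[(403,261),(466,273),(457,317),(393,301)],18),("votA",(231,324),0),("votB",(371,322),0),("flute",(268,188),0),("wg",(367,192),0)]:
    print(n,np.round(px2w(c,uv,z)).tolist())
```

```text
tag [[495.0, 360.0, 12.0]]
mat [[485.0, 345.0, 6.0]]
plate [[520.0, -36.0, 5.0]]
disc [[124.0, 646.0, 5.0]]
stamp top [[505.0, -310.0, 92.0]]
traycorners [[549.0, -273.0, 18.0], [519.0, -442.0, 18.0], [402.0, -414.0, 18.0], [441.0, -245.0, 18.0]]
votA [[375.0, 186.0, 0.0]]
votB [[386.0, -188.0, 0.0]]
flute [[753.0, 99.0, 0.0]]
wg [[746.0, -178.0, 0.0]]
```

View pics/tagcrop.png

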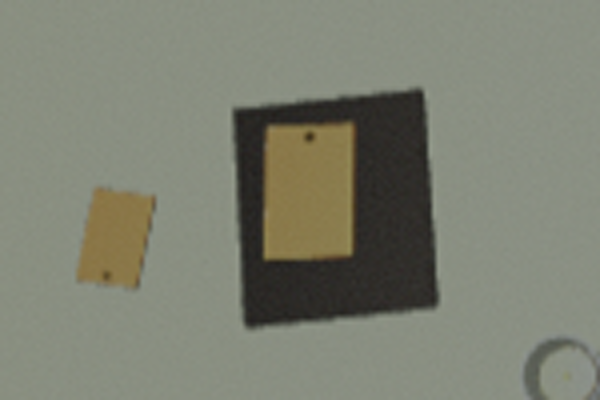

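The crop shows the chosen 90x60 tag on the dark mat: centre about (309,191), eyelet at its top (+x). The small look-alike is on the left at (115,238).

Run:
```python
from h import *
o=get_obs();r=R.from_euler('xyz',o["tcp_rot"]).as_matrix()
print(o["tcp_rot"],np.round(r,3).tolist(),o["contact_force"],o["grip_width"])
p=np.array(o["tool_pos"])
for t in [(470,345,405),(500,-330,405)]: print(np.round((np.array(t)-p)@r))
```

```text
[3.14147984e+00 6.19017228e-06 2.88379837e+00] [[-0.967, 0.255, 0.0], [0.255, 0.967, 0.0], [-0.0, 0.0, -1.0]] [0.52598744 0.67300808 0.49215012] 92.07150030877723
[-367.  -72.   -0.]
[-568. -717.   -0.]
```

```bash
python3 -m inch '[[-0.04,-0.008,0,-0.08,1],[-0.08,-0.016,0,-0.16,1],[-0.12,-0.024,0,-0.258,1],[-0.16,-0.03,0,-0.258,1],[-0.2,-0.04,0,-0.258,1],[-0.24,-0.048,0,-0.258,1],[-0.28,-0.055,0,-0.258,1],[-0.32,-0.063,0,-0.258,1]]'; python3 -m inch '[[-0.02,0,0,0,1],[-0.03,0,0,0,1],[-0.03,0,0,0,1]]'
python3 - <<'E'
from h import *
c=capture("wrist");save(c,"w1.png");print(c["intrinsics"],np.round(c["pose"],2).tolist())
for t in ["tag","mat","plate","stamp"]:
    for r in trace(c,t):
        m=r["pixels"].astype(np.uint8)
        cn=max(cv2.findContours(m,0,1)[0],key=cv2.contourArea)
        z={"tag":12,"mat":6,"plate":20,"stamp":60}[t]
        w=px2w(c,cn[:,0,:],z,True)[:,:2].astype(np.float32)
        print(t,round(r["conf"],2),np.round(r["rect"]),cv2.minAreaRect(w))
E
```

```text
time: 1.42
tool_pos: [428.8, 363.9, 404.9]
tcp_rot: [3.141, 0.0, -3.142]
contact_force: [0.4, 1.6, 1.2]
grip_width: 91.8
finger_force: 0.0
time: 1.67
tool_pos: [458.8, 364.8, 404.2]
tcp_rot: [3.142, -0.0, 3.14]
contact_force: [-0.6, 0.0, -0.3]
grip_width: 91.8
finger_force: 0.0
[[371.64829954   0.         313.89070344]
 [  0.         371.64829954 242.47238418]
 [  0.           0.           1.        ]] [[0.0, 0.95, 0.3, 375.37], [1.0, -0.0, -0.0, 364.82], [0.0, 0.3, -0.95, 384.94], [0.0, 0.0, 0.0, 1.0]]
tag 0.92 [313. 243.  59.  86.] ((494.9429016113281, 362.6082458496094), (92.8321762084961, 61.055030822753906), 2.541762351989746)
tag 0.62 [432. 212.  43.  56.] ((461.36981201171875, 490.9759521484375), (42.220149993896484, 63.954917907714844), 82.1495590209961)
mat 0.69 [297. 228. 134. 149.] ((485.6830139160156, 347.36102294921875), (151.84716796875, 131.37525939941406), 6.878098011016846)
plate 0.61 [ 42. 252.  82. 139.] ((530.0565185546875, -1.9510574340820312), (159.02760314941406, 217.8271484375), 70.16248321533203)
stamp 0.42 [298. 229. 131. 146.] ((469.6930847167969, 349.7864074707031), (129.0972442626953, 111.54908752441406), 7.110908508300781)
```

View pics/w1.png

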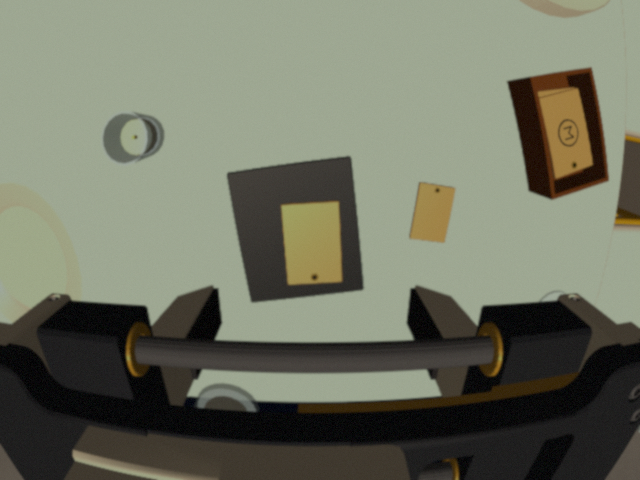

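The wrist picture shows the tag at (313,243), the mat round it, the small tag at (432,212) and the box at (560,130). On to the stamp.

```bash
python3 -m inch '[[0,-0.04,0,0,1],[0,-0.08,0,0,1],[0,-0.12,0,0,1],[0,-0.16,0,0,1],[0,-0.2,0,0,1],[0,-0.24,0,0,1],[0,-0.28,0,0,1],[0,-0.32,0,0,1]]'; python3 -c "
from h import *
c=capture('wrist');np.save('wp.npy',c,allow_pickle=True);save(c,'wplate.png')"
python3 -m inch '[[0,-0.04,0,0,1],[0,-0.08,0,0,1],[0,-0.12,0,0,1],[0,-0.16,0,0,1],[0,-0.2,0,0,1],[0,-0.24,0,0,1],[0,-0.28,0,0,1],[0,-0.32,0,0,1]]'; python3 -m inch '[[0,-0.03,0,0,1],[0,-0.03,0,0,1],[0,-0.03,0,0,1]]'
python3 - <<'E'
from h import *
c=capture("wrist");save(c,"w2.png",(120,60,520,360),2);print(np.round(c["pose"],2).tolist())
for t in ["stamp","tray"]:
    for r in trace(c,t):
        m=r["pixels"].astype(np.uint8)
        cn=max(cv2.findContours(m,0,1)[0],key=cv2.contourArea)
        z={"tray":18,"stamp":92}[t]
        w=px2w(c,cn[:,0,:],z,True)[:,:2].astype(np.float32)
        print(t,round(r["conf"],2),np.round(r["rect"]),cv2.minAreaRect(w))
for t,z in [("handle_top",92),("stamp",6),("stamp_bay",6),("tray",0)]:
    for r in tip_of(c,t): print(t,round(r["conf"],2),np.round(r["centre"],1),np.round(px2w(c,r["centre"],z,True),1))
E
```

```text
time: 2.58
tool_pos: [456.0, 44.4, 405.2]
tcp_rot: [3.141, 0.001, -3.139]
contact_force: [0.1, 0.0, -0.2]
grip_width: 92.0
finger_force: 0.0
time: 3.3
tool_pos: [457.1, -275.4, 405.2]
tcp_rot: [-3.141, 0.001, -3.14]
contact_force: [1.1, 0.5, 1.0]
grip_width: 91.9
finger_force: 0.0
time: 3.55
tool_pos: [457.3, -305.0, 404.4]
tcp_rot: [3.141, -0.0, 3.14]
contact_force: [-0.2, 0.8, -0.0]
grip_width: 91.7
finger_force: 0.0
[[0.0, 0.95, 0.3, 373.88], [1.0, -0.0, 0.0, -304.95], [0.0, 0.3, -0.95, 385.18], [0.0, 0.0, 0.0, 1.0]]
stamp 0.86 [311. 264.  52.  80.] ((485.68927001953125, -308.0739440917969), (41.45602798461914, 72.96881103515625), 78.733642578125)
tray 0.59 [282. 232. 185. 142.] ((479.3760986328125, -342.75592041015625), (176.5382080078125, 119.36653900146484), 75.77086639404297)
handle_top 0.9 [308.1 282. ] [[ 502.8 -309.7   92. ]]
handle_top 0.69 [530.7 261.7] [[486.9 -97.4  92. ]]
stamp 0.56 [307.  246.2] [[ 498.7 -312.     6. ]]
stamp_bay 0.75 [300.5 237. ] [[ 488.3 -318.9    6. ]]
tray 0.81 [273.9 232.5] [[ 485.  -347.9    0. ]]
```

View pics/w2.png

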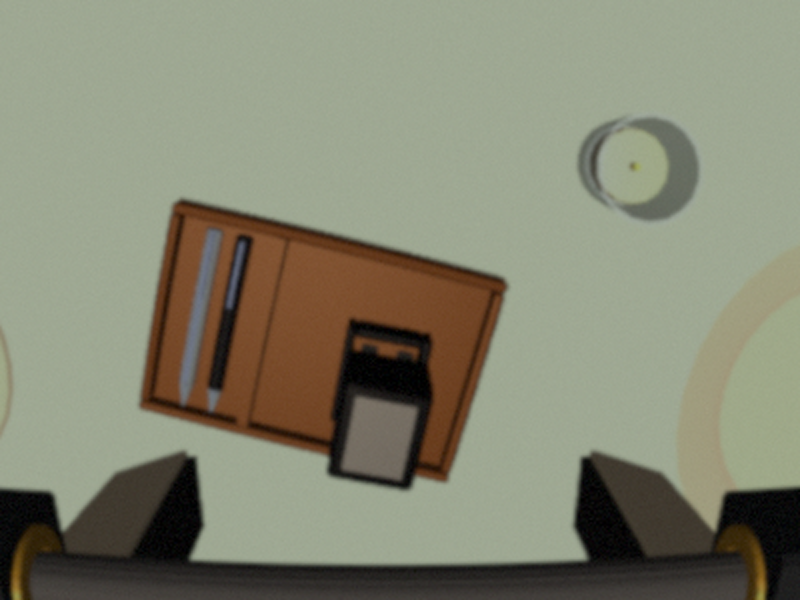

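Stamp handle's top face in the crop has corners about (350,385),(430,397),(412,488),(330,475). The bay's inside corners are about (288,240),(497,292),(442,468),(250,423). Now I measure its yaw and both poses.

Run:
```python
from h import *
c=capture("wrist")
im=c["color"];f=lambda L:[(120+x/2,60+y/2) for x,y in L]
def ax(w): 
    a=w[2]+w[3]-w[0]-w[1]; print("   centre",np.round(w.mean(0),1),"yaw",np.degrees(np.arctan2(a[1],a[0])),"len",np.hypot(*a[:2])/2,"wid",np.hypot(*(w[1]+w[2]-w[0]-w[3])[:2])/2)
print("top");ax(px2w(c,f([(350,385),(430,397),(412,488),(330,475)]),98,True))
print("tray outer");ax(px2w(c,f([(179,201),(505,284),(446,481),(142,405)]),18,True))
hs=[r for r in trace(c,"stamp")][0]["pixels"]
# grey top face: brighter than black body, low saturation
hsv=cv2.cvtColor(im,cv2.COLOR_RGB2HSV)
g=((hsv[...,2]>80)&(hsv[...,1]<80)&cv2.dilate(hs.astype(np.uint8),np.ones((3,3))).astype(bool)).astype(np.uint8)
n,l,s,_=cv2.connectedComponentsWithStats(g)
k=1+s[1:,4].argmax();cn=max(cv2.findContours((l==k).astype(np.uint8),0,1)[0],key=cv2.contourArea)
print(s[k],cv2.minAreaRect(px2w(c,cn[:,0,:],98,True)[:,:2].astype(np.float32)))
print("mask all tags")
P=np.load('wp.npy',allow_pickle=True).item()
```

```text
top
   centre [ 498.  -306.7   98. ] yaw -11.01239833912893 len 42.38417765569013 wid 34.63059800507818
tray outer
   centre [ 481.5 -340.7   18. ] yaw -14.38469250218036 len 113.85018923292351 wid 171.8454008364251
[ 290  257   37   42 1157] ((497.4593505859375, -308.8858947753906), (26.23971939086914, 34.238590240478516), 78.08573150634766)
mask all tags
```

```bash
python3 -m inch '[[-0.02,-0.002,0.03,0.1,1],[-0.041,-0.0035,0.06,0.2,1],[-0.041,-0.0035,0.09,0.2,1],[-0.041,-0.0035,0.104,0.2,1],[-0.041,-0.0035,0.104,0.2,1],[-0.041,-0.0035,0.104,0.2,1]]'
python3 - <<'E'
from h import *
c=capture("wrist");save(c,"w3.png",(180,150,460,360),2.8)
for t in ["stamp"]:
    for r in trace(c,t): print(t,r["conf"],r["rect"])
for r in tip_of(c,"handle_top"): print(r["conf"],r["centre"],px2w(c,r["centre"],98,True))
E
```

```text
time: 4.5
tool_pos: [498.4, -308.2, 300.4]
tcp_rot: [3.141, -0.001, 2.942]
contact_force: [0.3, -0.4, 1.2]
grip_width: 92.1
finger_force: 0.0
stamp 0.76 [311.0, 265.9, 72.0, 114.5]
0.81 [312.4, 287.8] [[ 498.63784543 -309.06980251   98.        ]]
```

View pics/w3.png

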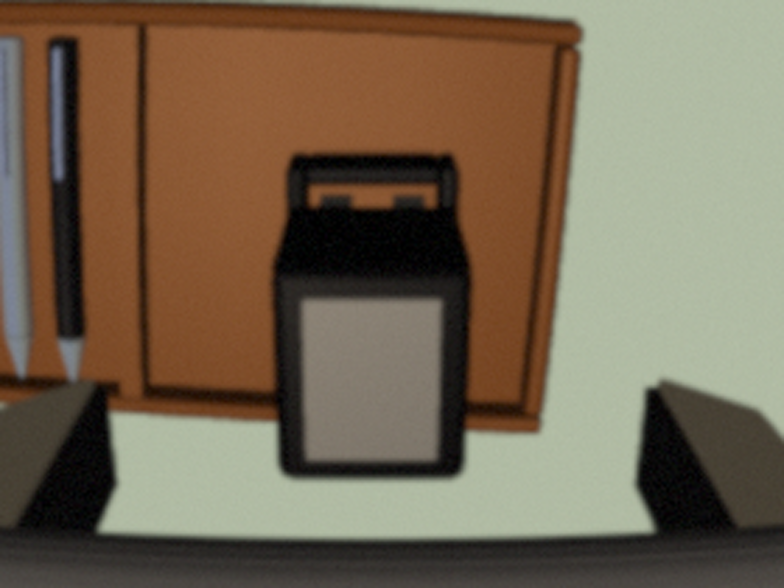

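The stamp handle sits square and centred between the fingers (top face about (373,380) in the crop). Going down and gripping.

```bash
python3 -m inch '[[0,0,0.02,0,1],[0,0,0.04,0,1],[0,0,0.055,0,1],[0,0,0.061,0,1],[0,0,0.061,0,1],[0,0,0.061,0,0.2],[0,0,0.061,0,0.2],[0,0,0.061,0,0.2]]';python3 -m inch '[[0,0,0,0,0.2],[0,0,0,0,0.2],[0,0,0,0,0.2],[0,0,0,0,0.2]]'
python3 - <<'E'
from h import *
c=capture("wrist");save(c,"w4.png")
for r in tip_of(c,"handle_top"): print(r["conf"],r["centre"],px2w(c,r["centre"],98,True))
E
```

```text
time: 5.32
tool_pos: [498.7, -308.6, 241.1]
tcp_rot: [-3.14, 0.002, 2.942]
contact_force: [0.0, 0.6, -0.2]
grip_width: 76.6
finger_force: 0.0
time: 5.65
tool_pos: [498.3, -308.3, 239.8]
tcp_rot: [3.142, 0.0, 2.942]
contact_force: [0.1, -0.3, -0.1]
grip_width: 49.7
finger_force: 0.0
0.63 [312.3, 352.1] [[ 499.25660571 -309.36376063   98.        ]]
```

```bash
python3 -m inch '[[0,0,0,0,0.2],[0,0,0,0,0.2],[0,0,0,0,0.2],[0,0,0,0,0.2],[0,0,0,0,0.2],[0,0,0,0,0.2]]';python3 -m inch '[[0,0,-0.01,0,0.2],[0,0,-0.04,0,0.2],[0,0,-0.08,0,0.2],[0,0,-0.12,0,0.2],[0,0,-0.12,0,0.2]]'
python3 - <<'E'
from h import *
c=capture("wrist");save(c,"w5.png",(180,200,460,410),2.8);o=get_obs()
for r in tip_of(c,"handle_top"): print(r["conf"],r["centre"],px2w(c,r["centre"],o["tool_pos"][2]-239.8+98,True),o["tool_pos"],o["contact_force"])
E
```

```text
time: 6.25
tool_pos: [498.3, -308.3, 239.6]
tcp_rot: [3.141, -0.0, 2.942]
contact_force: [0.8, -0.8, -0.2]
grip_width: 38.0
finger_force: 30.0
time: 6.67
tool_pos: [499.4, -309.0, 368.8]
tcp_rot: [-3.135, 0.013, 2.942]
contact_force: [1.0, -1.2, -0.3]
grip_width: 38.4
finger_force: 30.0
0.6 [314.8, 348.8] [[ 503.03383915 -310.58613377  223.27123924]] [ 498.91022267 -308.67589064  365.07123924] [ 0.37170198 -0.07290971 -1.60394496]
```

View pics/w5.png

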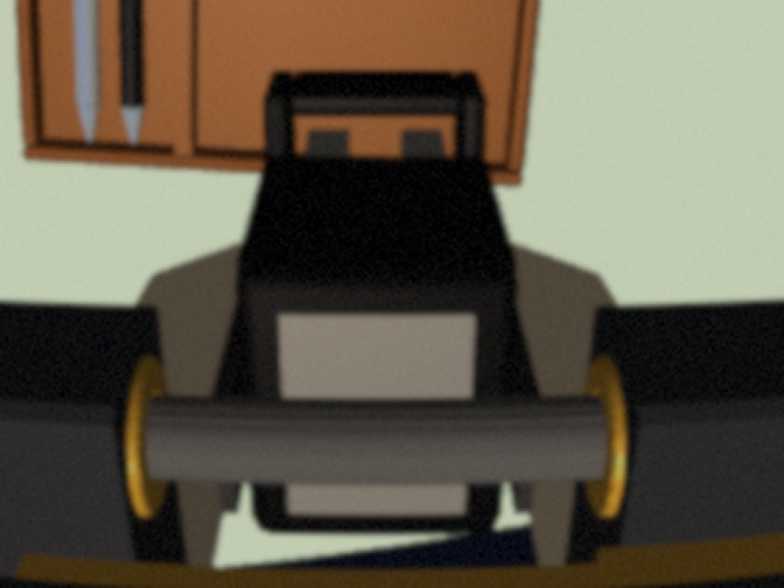

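```bash
python3 -m inch '[[0.005,0.02,-0.01,-0.03,0.2],[0.012,0.055,-0.01,-0.06,0.2],[0.02,0.094,-0.01,-0.09,0.2],[0.028,0.134,-0.01,-0.12,0.2],[0.036,0.174,-0.01,-0.15,0.2],[0.044,0.214,-0.01,-0.18,0.2],[0.052,0.254,-0.01,-0.21,0.2],[0.06,0.294,-0.01,-0.245,0.2]]'; python3 -m inch '[[-0.001,0.04,0,0,0.2],[-0.002,0.08,0,0,0.2],[-0.004,0.12,0,0,0.2],[-0.005,0.16,0,0,0.2],[-0.006,0.2,0,0,0.2],[-0.008,0.24,0,0,0.2],[-0.009,0.265,0,0,0.2],[-0.009,0.27,0,0,0.2]]';python3 -m inch '[[0,0,0,0,0.2],[0,0,0,0,0.2]]'
python3 - <<'E'
from h import *
c=capture("wrist");save(c,"w6.png")
o=get_obs();print(o["tool_pos"],o["tcp_rot"],o["contact_force"])
for t in ["tag","mat"]:
    for r in trace(c,t):
        m=r["pixels"].astype(np.uint8)
        cn=max(cv2.findContours(m,0,1)[0],key=cv2.contourArea)
        w=px2w(c,cn[:,0,:],{"tag":12,"mat":6}[t],True)[:,:2].astype(np.float32)
        print(t,round(r["conf"],2),np.round(r["rect"]),cv2.minAreaRect(w))
for r in tip_of(c,"tag"): print(r["conf"],r["centre"],px2w(c,r["centre"],6,True))
E
```

```text
time: 7.43
tool_pos: [496.9, -6.3, 368.2]
tcp_rot: [3.141, -0.003, -3.095]
contact_force: [0.3, 0.1, -2.2]
grip_width: 37.8
finger_force: 30.0
time: 8.1
tool_pos: [493.5, 265.7, 367.8]
tcp_rot: [3.141, -0.003, -3.092]
contact_force: [0.1, -0.4, -2.3]
grip_width: 37.8
finger_force: 30.0
time: 8.27
tool_pos: [494.3, 261.5, 368.4]
tcp_rot: [-3.14, -0.003, -3.096]
contact_force: [0.1, -0.0, -1.6]
grip_width: 37.9
finger_force: 30.0
[494.56889238 260.87701285 368.75048896] [-3.14045975e+00 -2.09804541e-03 -3.09694052e+00] [ 0.12704993 -0.5439618  -1.07151159]
tag 0.95 [532. 201.  41.  59.] ((461.9414367675781, 487.91253662109375), (43.342594146728516, 61.668983459472656), 83.06646728515625)
tag 0.93 [421. 225.  68.  89.] ((495.66839599609375, 362.68218994140625), (91.1595458984375, 62.824153900146484), 3.2050092220306396)
mat 0.83 [401. 211. 134. 153.] ((485.6800537109375, 347.01751708984375), (151.3097686767578, 131.34405517578125), 7.246924877166748)
0.76 [534.7, 201.8] [[463.07454003 494.91486067   6.        ]]
0.72 [414.7, 226.2] [[497.92900292 360.11501375   6.        ]]
0.54 [292.7, 410.1] [[736.21565343 245.98054952   6.        ]]
```

View pics/w6.png

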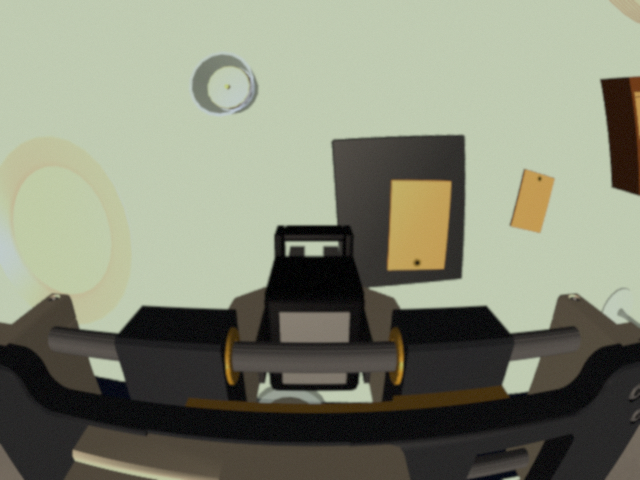

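The picture shows the stamp in hand at (314,330), hanging straight, and the tag at (420,225) still to its right. Next, hover just over the tag.

```bash
python3 -m inch '[[-0.002,0.03,0,0,0.2],[-0.004,0.065,0,-0.005,0.2],[-0.0063,0.09,0.02,-0.005,0.2],[-0.0063,0.1013,0.05,-0.005,0.2],[-0.0063,0.1013,0.08,-0.005,0.2],[-0.0063,0.1013,0.1,-0.005,0.2],[-0.0063,0.1013,0.11,-0.005,0.2],[-0.0063,0.1013,0.115,-0.005,0.2]]'; python3 -m inch '[[0,0,0,0,0.2],[0,0,0,0,0.2],[0,0,0,0,0.2]]'
python3 - <<'E'
from h import *
c=capture("wrist");save(c,"w7.png",(210,140,420,300),3.75)
E
```

```text
time: 9.13
tool_pos: [496.5, 362.4, 253.2]
tcp_rot: [-3.14, -0.002, -3.093]
contact_force: [0.5, -0.2, -1.1]
grip_width: 38.0
finger_force: 30.0
time: 9.38
tool_pos: [497.0, 363.3, 256.5]
tcp_rot: [3.14, 0.003, -3.092]
contact_force: [0.5, -0.8, -1.6]
grip_width: 38.0
finger_force: 30.0
```

View pics/w7.png

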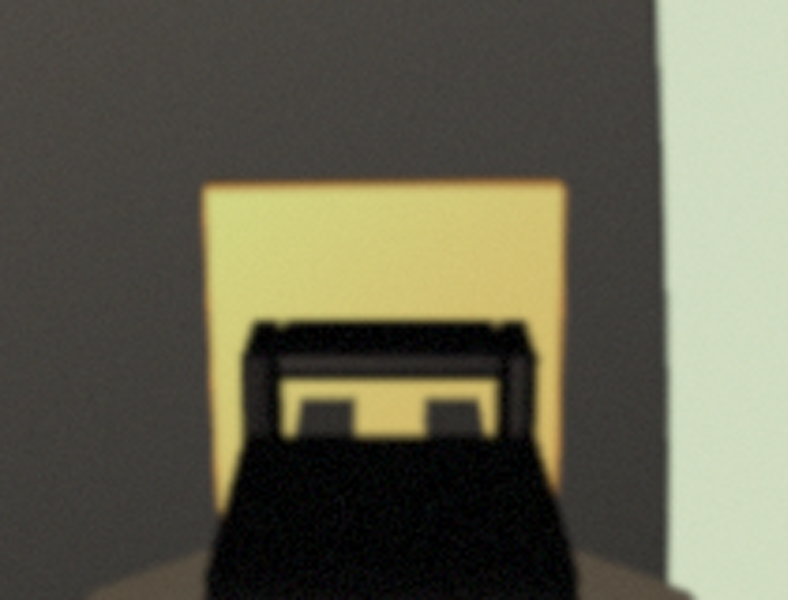

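The foot is centred on the tag within about 1 mm and square to it (tag edges at 205/565, foot 245/535 in the crop). I shift 1 mm and press in steps, watching the force.

```bash
python3 -m inch '[[0.001,-0.0005,0.003,0.005,0.2],[0.001,-0.0005,0.006,0.005,0.2],[0.001,-0.0005,0.009,0.005,0.2],[0.001,-0.0005,0.012,0.005,0.2],[0.001,-0.0005,0.012,0.005,0.2]]'; python3 -m inch '[[0,0,0.004,0,0.2],[0,0,0.008,0,0.2],[0,0,0.012,0,0.2],[0,0,0.016,0,0.2],[0,0,0.016,0,0.2]]'; python3 -c "
from h import *
c=capture('wrist');save(c,'w8.png',(210,140,420,300),3.75)"
```

```text
time: 9.85
tool_pos: [495.5, 362.8, 242.7]
tcp_rot: [3.141, 0.0, -3.096]
contact_force: [-1.3, -0.7, 3.8]
grip_width: 37.7
finger_force: 30.0
time: 10.27
tool_pos: [495.5, 362.8, 226.9]
tcp_rot: [3.141, 0.001, -3.096]
contact_force: [-1.7, -1.2, 7.9]
grip_width: 37.9
finger_force: 30.0
```

```bash
python3 -m inch '[[0,0,0.002,0,0.2],[0,0,0.004,0,0.2],[0,0,0.004,0,0.2]]'; python3 -m inch '[[0,0,0.001,0,0.2],[0,0,0.002,0,0.2],[0,0,0.002,0,0.2]]'; python3 -m inch '[[0,0,0.001,0,0.2],[0,0,0.001,0,0.2],[0,0,0.001,0,0.2]]'
```

```text
time: 10.57
tool_pos: [495.5, 362.8, 223.4]
tcp_rot: [3.141, 0.001, -3.096]
contact_force: [-2.8, -2.9, 8.3]
grip_width: 37.5
finger_force: 30.0
time: 10.82
tool_pos: [495.5, 362.8, 221.6]
tcp_rot: [3.141, 0.001, -3.096]
contact_force: [-2.9, -2.7, 9.8]
grip_width: 38.1
finger_force: 30.0
time: 11.07
tool_pos: [495.5, 362.7, 221.4]
tcp_rot: [3.141, 0.001, -3.096]
contact_force: [-4.0, -2.9, 14.0]
grip_width: 38.1
finger_force: 30.0
```

```bash
python3 -m inch '[[0,0,0.001,0,0.2],[0,0,0.002,0,0.2],[0,0,0.002,0,0.2]]'; python3 -m inch '[[0,0,0.0015,0,0.2],[0,0,0.0015,0,0.2],[0,0,0.0015,0,0.2],[0,0,0.0015,0,0.2]]'
```

```text
time: 11.32
tool_pos: [495.4, 362.6, 221.3]
tcp_rot: [3.141, 0.002, -3.096]
contact_force: [-8.5, -6.9, 26.1]
grip_width: 38.1
finger_force: 30.0
time: 11.65
tool_pos: [495.5, 362.6, 221.0]
tcp_rot: [3.141, 0.003, -3.096]
contact_force: [-10.6, -8.1, 33.6]
grip_width: 37.8
finger_force: 30.0
```

```bash
python3 -m inch '[[0,0,-0.004,0,0.2],[0,0,-0.009,0,0.2],[0,0,-0.014,0,0.2],[0,0,-0.019,0,0.2],[0,0,-0.024,0,0.2],[0,0,-0.029,0,0.2],[0,0,-0.033,0,0.2],[0,0,-0.036,0,0.2]]'; python3 -m inch '[[0,0,-0.01,0,0.2],[0,0,-0.04,0,0.2],[0,0,-0.08,0,0.2],[0,0,-0.115,0,0.2],[0,0,-0.115,0,0.2]]'; python3 -m inch '[[0,-0.02,0,0,0.2],[0,-0.06,0,0,0.2],[0,-0.1,0,0,0.2],[0,-0.12,0,0,0.2],[0,-0.12,0,0,0.2],[0,-0.12,0,0,0.2]]'
python3 - <<'E'
from h import *
c=capture("wrist");save(c,"w9.png",(200,120,520,360),2.5)
o=get_obs();print(o["tool_pos"],o["tcp_rot"],o["contact_force"])
for t in ["tag"]:
    for r in trace(c,t):
        m=r["pixels"].astype(np.uint8)
        cn=max(cv2.findContours(m,0,1)[0],key=cv2.contourArea)
        w=px2w(c,cn[:,0,:],12,True)[:,:2].astype(np.float32)
        print(t,round(r["conf"],2),np.round(r["rect"]),cv2.minAreaRect(w))
E
```

```text
time: 12.32
tool_pos: [495.2, 362.9, 252.0]
tcp_rot: [3.141, -0.001, -3.096]
contact_force: [-0.7, 0.4, -1.6]
grip_width: 38.0
finger_force: 30.0
time: 12.73
tool_pos: [496.2, 363.6, 375.6]
tcp_rot: [3.135, 0.012, -3.096]
contact_force: [1.4, 0.2, -1.7]
grip_width: 37.8
finger_force: 30.0
time: 13.23
tool_pos: [500.9, 242.1, 367.3]
tcp_rot: [3.141, -0.0, -3.099]
contact_force: [0.6, -0.3, -2.3]
grip_width: 38.1
finger_force: 30.0
[500.85971873 242.99813183 367.22137319] [ 3.14091692e+00 -1.68709342e-04 -3.09726221e+00] [ 0.69457357  0.54171423 -1.46453568]
tag 0.87 [546. 196.  41.  58.] ((461.80950927734375, 487.09039306640625), (43.92695999145508, 62.4335823059082), 82.73837280273438)
tag 0.83 [439. 217.  65.  88.] ((495.5918884277344, 362.4264831542969), (91.64906311035156, 61.385643005371094), 3.3392038345336914)
```

View pics/w9.png

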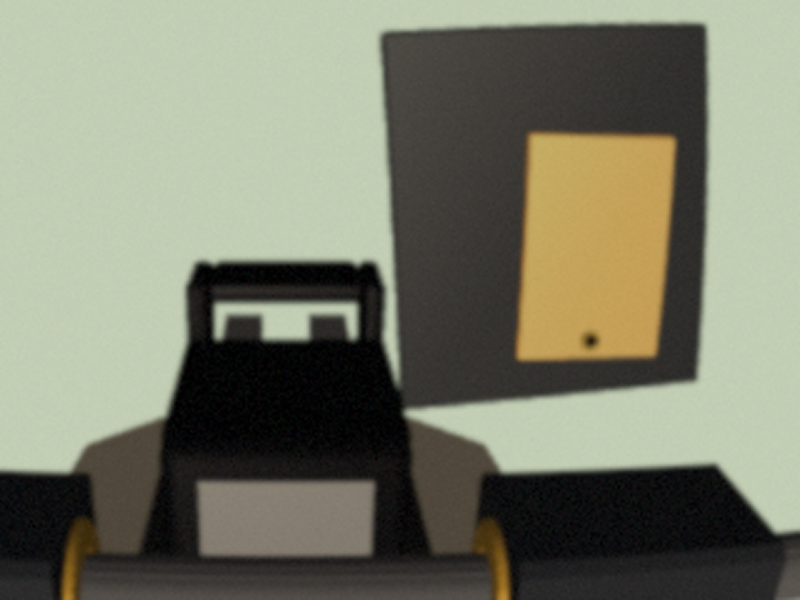

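The tag lies unmoved at crop (596,247). No ink mark is rendered, but the force and height readings show the handle reached its hard stop: 33 N at 24 mm. The picture allowance is used up, so from here I measure numerically. I take the stamp back to the bay.

```bash
python3 -m inch '[[0.001,-0.03,0,0.03,0.2],[0.004,-0.07,0,0.06,0.2],[0.006,-0.11,0,0.09,0.2],[0.009,-0.15,0,0.12,0.2],[0.011,-0.19,0,0.15,0.2],[0.013,-0.23,0,0.18,0.2],[0.015,-0.27,0,0.21,0.2],[0.018,-0.31,0,0.245,0.2]]'
python3 - <<'E'
from h import *
o=get_obs();r=R.from_euler('xyz',o["tcp_rot"]).as_matrix();print(o["tool_pos"],o["tcp_rot"])
print(np.round((np.array([494,-312,275])-np.array(o["tool_pos"]))@r,1))
E
```

```text
time: 14.0
tool_pos: [497.1, -68.2, 367.2]
tcp_rot: [3.141, 0.001, 2.942]
contact_force: [1.0, -0.7, -2.0]
grip_width: 37.7
finger_force: 30.0
[497.14968155 -68.23098259 367.23892265] [3.14111314e+00 5.43332273e-04 2.94243006e+00]
[ -45.1 -239.6   92.1]
```

```bash
python3 -m inch '[[-0.007,-0.036,0,0,0.2],[-0.014,-0.075,0,0,0.2],[-0.021,-0.114,0,0,0.2],[-0.028,-0.153,0,0,0.2],[-0.035,-0.19,0,0,0.2],[-0.042,-0.22,0,0,0.2],[-0.045,-0.238,0.02,0,0.2],[-0.045,-0.238,0.055,0,0.2]]'
python3 -m inch '[[0,0,0.02,0,0.2],[0,0,0.037,0,0.2],[0,0,0.037,0,0.2],[0,0,0.037,0,0.2],[0,0,0.037,0,0.2]]'
```

```text
time: 14.67
tool_pos: [495.3, -313.5, 314.8]
tcp_rot: [-3.136, 0.009, 2.94]
contact_force: [1.2, 0.4, -2.8]
grip_width: 37.7
finger_force: 30.0
time: 15.08
tool_pos: [494.7, -309.4, 276.3]
tcp_rot: [-3.141, 0.002, 2.943]
contact_force: [0.5, 0.7, -1.8]
grip_width: 37.9
finger_force: 30.0
```

```bash
python3 -m inch '[[0,0,0.012,0,0.2],[0,0,0.024,0,0.2],[0,0,0.03,0,0.2],[0,0,0.033,0,0.2],[0,0,0.035,0,0.2],[0,0,0.036,0,0.2],[0,0,0.0365,0,0.2],[0,0,0.0365,0,0.2]]'
```

```text
time: 15.75
tool_pos: [493.9, -309.9, 239.3]
tcp_rot: [-3.141, 0.001, 2.942]
contact_force: [-0.3, -0.2, -0.7]
grip_width: 38.1
finger_force: 30.0
```

```bash
python3 -m inch '[[0,0,0.0005,0,0.2],[0,0,0.0005,0,0.2],[0,0,0.0005,0,0.45],[0,0,0.0005,0,0.6],[0,0,0.0005,0,0.8],[0,0,0.0005,0,1],[0,0,0.0005,0,1],[0,0,0.0005,0,1]]';python3 -m inch '[[0,0,0,0,1],[0,0,0,0,1],[0,0,0,0,1],[0,0,0,0,1],[0,0,-0.02,0,1],[0,0,-0.06,0,1],[0,0,-0.1,0,1],[0,0,-0.14,0,1]]'
python3 -m inch '[[0,0,0,0,1],[0,0,0,0,1]]'
python3 - <<'E'
from h import *
c=capture("wrist");save(c,"w10.png")
for r in tip_of(c,"handle_top"): print(r["conf"],r["centre"],px2w(c,r["centre"],98,True))
hs=trace(c,"stamp")[0]["pixels"];hsv=cv2.cvtColor(c["color"],cv2.COLOR_RGB2HSV)
g=((hsv[...,2]>80)&(hsv[...,1]<80)&cv2.dilate(hs.astype(np.uint8),np.ones((3,3))).astype(bool)).astype(np.uint8)
n,l,s,_=cv2.connectedComponentsWithStats(g);k=1+s[1:,4].argmax()
cn=max(cv2.findContours((l==k).astype(np.uint8),0,1)[0],key=cv2.contourArea)
print(cv2.minAreaRect(px2w(c,cn[:,0,:],98,True)[:,:2].astype(np.float32)))
# plate floor from mid-route picture and from top
P=np.load('wp.npy',allow_pickle=True).item()
print(np.round(P["pose"],1).tolist())
c=capture("top")
for r in tip_of(c,"plate"): print("plate",r["conf"],r["centre"],px2w(c,r["centre"],0))
for r in trace(c,"plate"):
    cn=max(cv2.findContours(r["pixels"].astype(np.uint8),0,1)[0],key=cv2.contourArea)
    print("plate trace",r["conf"],cv2.fitEllipse(px2w(c,cn[:,0,:],15)[:,:2].astype(np.float32)))
o=get_obs();r=R.from_euler('xyz',o["tcp_rot"]).as_matrix();print(o["tool_pos"],o["tcp_rot"])
print(np.round((np.array([430,-36,380])-np.array(o["tool_pos"]))@r,1))
E
```

```text
time: 16.42
tool_pos: [493.7, -309.8, 238.1]
tcp_rot: [3.141, -0.0, 2.942]
contact_force: [-0.5, 0.0, 0.1]
grip_width: 70.3
finger_force: 0.0
time: 17.08
tool_pos: [493.5, -309.6, 379.6]
tcp_rot: [3.141, -0.001, 2.942]
contact_force: [1.3, -1.8, 0.5]
grip_width: 91.9
finger_force: 0.0
time: 17.25
tool_pos: [493.9, -309.9, 381.0]
tcp_rot: [-3.139, 0.005, 2.942]
contact_force: [0.8, -0.2, -0.5]
grip_width: 91.8
finger_force: 0.0
0.87 [315.6, 239.0] [[ 493.40787906 -309.45676331   98.        ]]
0.54 [279.6, 208.2] [[ 465.18724545 -330.47772069   98.        ]]
((492.82940673828125, -309.95599365234375), (26.464731216430664, 34.550201416015625), 77.85012817382812)
[[-0.0, 1.0, 0.3, 372.7], [1.0, 0.0, 0.0, 44.1], [0.0, 0.3, -1.0, 385.9], [0.0, 0.0, 0.0, 1.0]]
plate 0.76 [311.3, 269.3] [[525.65463027 -26.10966534   0.        ]]
plate 0.52 [167.2, 279.3] [[492.62035564 364.21644488   0.        ]]
plate trace 0.93 ((520.0371704101562, -33.37457275390625), (221.1802520751953, 221.81680297851562), 167.3186798095703)
[ 493.61427489 -309.70298856  376.65750941] [ 3.14016279e+00 -2.51751168e-03  2.94177469e+00]
[116.7 255.6  -2.7]
```

The stamp stands in the bay at (493,-310). Now the plate, then the tag.

```bash
python3 -m inch '[[0.013,0.03,0,-0.03,1],[0.028,0.062,0,-0.06,1],[0.043,0.094,0,-0.09,1],[0.058,0.126,0,-0.12,1],[0.073,0.159,0,-0.15,1],[0.088,0.192,0,-0.18,1],[0.103,0.224,0,-0.21,1],[0.117,0.256,0,-0.253,1]]'; python3 -m inch '[[0,0,0,0,1],[0,0,0,0,1]]'
python3 - <<'E'
from h import *
c=capture("wrist")
for r in tip_of(c,"plate"): print("plate",r["conf"],r["centre"],px2w(c,r["centre"],0,True))
for r in trace(c,"plate"):
    cn=max(cv2.findContours(r["pixels"].astype(np.uint8),0,1)[0],key=cv2.contourArea)
    w=px2w(c,cn[:,0,:],20,True)[:,:2].astype(np.float32)
    print(r["conf"],np.round(r["rect"]),cv2.fitEllipse(w))
o=get_obs();r=R.from_euler('xyz',o["tcp_rot"]).as_matrix();print(o["tool_pos"],o["tcp_rot"])
print(np.round((np.array([495.4,362.4,250])-np.array(o["tool_pos"]))@r,1))
E
```

```text
time: 18.22
tool_pos: [429.0, -34.1, 377.6]
tcp_rot: [3.141, -0.001, -3.087]
contact_force: [1.1, 1.2, 0.0]
grip_width: 92.0
finger_force: 0.0
time: 18.38
tool_pos: [429.5, -34.4, 377.9]
tcp_rot: [3.141, -0.001, -3.085]
contact_force: [0.8, -0.4, 0.2]
grip_width: 91.8
finger_force: 0.0
plate 0.7 [310.9, 298.1] [[522.64492426 -32.16542634   0.        ]]
0.59 [310. 293. 213. 194.] ((495.9432678222656, -33.3970947265625), (167.6900177001953, 225.04017639160156), 2.2798845767974854)
[430.25944439 -36.5092943  377.93516389] [-3.14144122e+00 -2.75459070e-04 -3.08957117e+00]
[-85.8 395.  127.9]
```

```bash
python3 -m inch '[[-0.008,0.035,0,0,1],[-0.016,0.075,0,0,1],[-0.025,0.115,0,0,1],[-0.034,0.155,0,0,1],[-0.042,0.195,0,0,1],[-0.05,0.235,0,0,1],[-0.06,0.275,0,0,1],[-0.068,0.315,0,0,1]]'; python3 -m inch '[[-0.009,0.04,0.02,0,1],[-0.016,0.07,0.05,0,1],[-0.0175,0.079,0.085,0,1],[-0.0175,0.079,0.12,0,1],[-0.0175,0.079,0.128,0,1],[-0.0175,0.079,0.128,0,1],[-0.0175,0.079,0.128,0,1]]'
python3 - <<'E'
from h import *
c=capture("wrist");save(c,"w11.png")
for r in trace(c,"tag"):
    cn=max(cv2.findContours(r["pixels"].astype(np.uint8),0,1)[0],key=cv2.contourArea)
    w=px2w(c,cn[:,0,:],12,True)[:,:2].astype(np.float32)
    print(r["conf"],np.round(r["rect"]),cv2.minAreaRect(w))
    m=cv2.erode(r["pixels"].astype(np.uint8),np.ones((9,9)));print("std",c["color"][m>0].std(0))
o=get_obs();r=R.from_euler('xyz',o["tcp_rot"]).as_matrix();print(o["tool_pos"],o["tcp_rot"])
print(np.round((np.array([495.4,362.4,185.5])-np.array(o["tool_pos"]))@r,1))
E
```

```text
time: 19.2
tool_pos: [482.4, 283.4, 377.7]
tcp_rot: [-3.141, 0.0, -3.091]
contact_force: [0.3, 0.3, 0.2]
grip_width: 91.8
finger_force: 0.0
time: 19.78
tool_pos: [495.5, 361.5, 251.1]
tcp_rot: [3.141, 0.001, -3.09]
contact_force: [0.7, 0.5, 0.6]
grip_width: 92.0
finger_force: 0.0
0.57 [318. 258. 100. 134.] ((495.7716064453125, 362.7308044433594), (89.81318664550781, 60.34587478637695), 3.047403573989868)
std [ 8.25200643 11.50098308  9.24045716]
0.56 [504. 220.  68.  91.] ((461.73004150390625, 488.17120361328125), (42.70559310913086, 61.21896743774414), 83.30632781982422)
std [8.69359969 7.07758664 4.90846835]
[495.61426085 361.85804898 252.86611085] [ 3.13961272  0.00402774 -3.08999256]
[ 0.5  0.4 67.4]
```

```bash
python3 -m inch '[[0,0.0006,0.02,0,1],[0,0.0006,0.04,0,1],[0,0.0006,0.054,0,1],[0,0.0006,0.058,0,1],[0,0.0006,0.06,0,1],[0,0.0006,0.06,0,1],[0,0.0006,0.06,0,1],[0,0.0006,0.06,0,1]]'
```

```text
time: 20.55
tool_pos: [494.7, 363.1, 191.7]
tcp_rot: [3.14, 0.002, -3.089]
contact_force: [0.2, 0.5, 0.4]
grip_width: 92.1
finger_force: 0.0
```

```bash
python3 -m inch '[[0,0,0.003,0,1],[0,0,0.005,0,1],[0,0,0.005,0,1],[0,0,0.005,0,1]]'; python3 -m inch '[[0,0,0,0,1],[0,0,0,0,1]]'
```

```text
time: 20.88
tool_pos: [494.2, 363.0, 185.1]
tcp_rot: [-3.141, -0.0, -3.088]
contact_force: [0.0, -0.7, -0.1]
grip_width: 91.9
finger_force: 0.0
time: 21.05
tool_pos: [494.3, 363.0, 185.3]
tcp_rot: [3.141, 0.0, -3.088]
contact_force: [0.5, -0.8, -0.5]
grip_width: 91.7
finger_force: 0.0
```

```bash
python3 -m inch '[[0,0,0,0,0.55],[0,0,0,0,0.55],[0,0,0,0,0.55],[0,0,0,0,0.55],[0,0,0,0,0.55],[0,0,0,0,0.55],[0,0,0,0,0.55],[0,0,0,0,0.55]]'; python3 -m inch '[[0,0,0,0,0.55],[0,0,0,0,0.55],[0,0,0,0,0.55],[0,0,0,0,0.55]]'
```

```text
time: 21.72
tool_pos: [494.3, 363.0, 185.3]
tcp_rot: [3.141, 0.0, -3.088]
contact_force: [0.4, 0.3, 0.1]
grip_width: 59.5
finger_force: 30.0
time: 22.05
tool_pos: [494.3, 362.9, 185.2]
tcp_rot: [3.142, 0.0, -3.088]
contact_force: [0.1, 0.5, 0.0]
grip_width: 59.2
finger_force: 30.0
```

```bash
python3 -m inch '[[0,0,-0.01,0,0.55],[0,0,-0.03,0,0.55],[0,0,-0.06,0,0.55],[0,0,-0.09,0,0.55],[0,-0.02,-0.1,0,0.55],[0,-0.05,-0.1,0,0.55],[0,-0.085,-0.1,0,0.55],[-0.001,-0.12,-0.1,0,0.55]]'; python3 -m inch '[[0,-0.038,0,0,0.55],[-0.001,-0.076,0,0,0.55],[-0.001,-0.114,0,0,0.55],[-0.002,-0.152,0,0,0.55],[-0.002,-0.19,0,0,0.55],[-0.003,-0.228,0,0,0.55],[-0.0035,-0.26,0,0,0.55],[-0.0035,-0.277,0,0,0.55]]'; python3 -m inch '[[0,0,0.03,0,0.55],[0,0,0.06,0,0.55],[0,0,0.08,0,0.55],[0,0,0.085,0,0.55],[0,0,0.085,0,0.55],[0,0,0.085,0,0.55],[0,0,0.085,0,0.55]]'
python3 - <<'E'
from h import *
c=capture("wrist");save(c,"w12.png")
for r in trace(c,"tag"):
    cn=max(cv2.findContours(r["pixels"].astype(np.uint8),0,1)[0],key=cv2.contourArea)
    w=px2w(c,cn[:,0,:],27,True)[:,:2].astype(np.float32)
    print(r["conf"],np.round(r["rect"]),cv2.minAreaRect(w))
for r in trace(c,"plate"):
    b=np.argwhere(r["pixels"]);print(r["conf"],r["rect"],px2w(c,[(r["rect"][0],b[:,0].min())],20,True))
E
```

```text
time: 22.72
tool_pos: [501.2, 242.3, 286.4]
tcp_rot: [3.141, 0.001, -3.087]
contact_force: [0.6, -0.4, -1.6]
grip_width: 59.3
finger_force: 30.0
time: 23.38
tool_pos: [520.0, -36.6, 286.1]
tcp_rot: [-3.14, 0.001, -3.091]
contact_force: [-0.9, -0.9, -1.2]
grip_width: 59.6
finger_force: 30.0
time: 23.97
tool_pos: [520.6, -33.2, 201.8]
tcp_rot: [-3.141, 0.003, -3.088]
contact_force: [-0.2, -0.1, -0.4]
grip_width: 59.4
finger_force: 30.0
0.59 [315. 307. 137. 165.] ((508.12310791015625, -34.251708984375), (61.1892204284668, 60.77629470825195), 3.578963279724121)
0.69 [315.2, 237.3, 420.1, 344.6] [[409.14395953 -38.69977609  20.        ]]
```

```bash
python3 -m inch '[[0,0,0.005,0,0.55],[0,0,0.01,0,0.55],[0,0,0.013,0,0.55],[0,0,0.0145,0,0.55],[0,0,0.0155,0,0.55],[0,0,0.016,0,0.55],[0,0,0.016,0,0.55],[0,0,0.016,0,0.55]]'
```

```text
time: 24.78
tool_pos: [519.9, -33.3, 184.2]
tcp_rot: [3.142, 0.0, -3.088]
contact_force: [-0.8, 0.2, -0.1]
grip_width: 59.3
finger_force: 30.0
```

```bash
python3 -m inch '[[0,0,0.0005,0,0.55],[0,0,0.0005,0,0.55],[0,0,0.0005,0,0.55]]'; python3 -m inch '[[0,0,0,0,0.7],[0,0,0,0,0.75],[0,0,0,0,0.8],[0,0,0,0,0.85],[0,0,0,0,0.85],[0,0,0,0,0.85]]'; python3 -m inch '[[0,0,-0.01,0,0.85],[0,0,-0.03,0,0.85],[0,0,-0.07,0,0.85],[0,0,-0.11,0,0.85],[0.04,0,-0.15,0,0.85],[0.08,0,-0.19,0,0.85],[0.09,0,-0.2,0,0.85],[0.09,0,-0.2,0,0.85]]';  python3 -m inch '[[0,0,0,0,0.85],[0,0,0,0,0.85]]'
python3 - <<'E'
from h import *
def rects(c,t,z,f):
    for r in trace(c,t):
        cn=max(cv2.findContours(r["pixels"].astype(np.uint8),0,1)[0],key=cv2.contourArea)
        w=px2w(c,cn[:,0,:],z,f)[:,:2].astype(np.float32)
        print(t,round(r["conf"],2),np.round(r["rect"]),cv2.minAreaRect(w))
c=capture("wrist");save(c,"w13.png")
rects(c,"tag",11,True);rects(c,"plate",20,True)
c=capture("scene");rects(c,"stamp",52,False);rects(c,"tag",11,False)
for t in ["votive_a","wine_glass","flute","hurricane","cup"]: rects(c,t,0,False)
E
```

```text
time: 25.03
tool_pos: [519.9, -33.3, 184.2]
tcp_rot: [-3.142, 0.001, -3.088]
contact_force: [-1.4, 0.3, 4.8]
grip_width: 59.4
finger_force: 30.0
time: 25.53
tool_pos: [519.9, -33.2, 183.6]
tcp_rot: [3.141, -0.0, -3.088]
contact_force: [-0.1, -0.1, 0.2]
grip_width: 77.8
finger_force: 0.0
time: 26.2
tool_pos: [426.9, -37.8, 389.2]
tcp_rot: [-3.139, 0.006, -3.088]
contact_force: [1.5, -0.5, 0.5]
grip_width: 78.3
finger_force: 0.0
time: 26.37
tool_pos: [430.0, -38.0, 384.1]
tcp_rot: [-3.141, 0.002, -3.089]
contact_force: [-0.0, 0.0, -0.0]
grip_width: 78.3
finger_force: 0.0
tag 0.89 [314. 297.  59.  78.] ((521.5116577148438, -33.05046463012695), (92.65520477294922, 61.93187713623047), 2.9813599586486816)
tag 0.64 [313. 288. 211. 189.] ((494.46160888671875, -35.09575653076172), (165.67047119140625, 224.74752807617188), 3.5488078594207764)
plate 0.72 [314. 291. 214. 189.] ((490.725830078125, -35.22245788574219), (161.47364807128906, 219.04454040527344), 3.3329529762268066)
stamp 0.9 [231. 226.  25.  32.] ((492.5697021484375, -305.4830627441406), (116.93622589111328, 61.35621643066406), 23.5
[... 795 characters left out ...]
779782772064209)
wine_glass 0.67 [250. 302.  34.  52.] ((692.1266479492188, -199.34754943847656), (174.93113708496094, 83.7955322265625), 23.956567764282227)
flute 0.95 [354. 322.  30.  57.] ((696.3612060546875, 100.88680267333984), (179.34536743164062, 63.301902770996094), 2.607720136642456)
hurricane 0.9 [415. 326.  46.  64.] ((683.7182006835938, 256.11187744140625), (104.32041931152344, 204.93846130371094), 78.25386810302734)
cup 0.61 [141. 210.  28.  26.] ((461.46319580078125, -619.7269287109375), (112.23085021972656, 82.74563598632812), 23.789390563964844)
cup 0.43 [232. 220.  21.  21.] ((442.7658996582031, -331.1268310546875), (58.928977966308594, 74.52101135253906), 82.87887573242188)
```

Tag lies flat in the plate's middle (521.5,-33 against a plate centre of about 520.5,-33.4), the stamp stands in its bay, and the arm is clear.

```bash
python3 -c "
from plant import *
print(close_job())"
```

```text
the job is handed in; nothing more can be done
None
```

The job is handed in after about 26 s: the stamp was pressed to its hard stop in the middle of the tag, then stood back in its bay, and the tag laid flat, same face up, in the middle of the plate; no ink mark showed in the wrist picture, so the stamping rests on the force and height readings.

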